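Mount a blank in the carver's indexing centres

ROBOT

A 6-joint arm with a two-finger parallel gripper is mounted at the origin on the work surface. World frame = base frame: x ahead of the robot, y to its left, z up, the work surface at z = 0. Lengths are in m, angles in degrees, forces in N, time in s.
With the tool pointing down it reaches from about 0.35 to 0.975 m from the base axis. Payload 4.9 kg.
Tool frame: the origin (TCP) lies on the centre line of the jaws, within the pads' length; the fingertips stand 25 mm ahead of it and the grasp point (between the pads) lies 6 mm ahead of it; z points along the fingers, y is the line along which they close (so a half turn about z gives the same grasp; the last joint's range is limited). The gripper opens to 85 mm and grips with 20 to 120 N. Pads are 22 mm wide; open, the fingers measure 114 mm over their backs; the gripper's body (76 mm by 85 mm) begins 54 mm behind the grasp point. The pads swing forward as they close: fully open they stand 13 mm farther back than shut.
Start: joints at [-73.912, 3.019, 92.412, -0, 84.569, -6.818], TCP at [0.243, -0.576, 0.256] pointing down, gripper open.
Joint ranges: [-172.51, 172.51], [-57.92, 126.97], [3.15, 148.05], [-58.71, 238.71], [5.1, 150.11], [-179.66, 179.66]. Speed limits (degrees/s): [147.25, 147.25, 180, 180, 180, 180].

INTERFACE

Orientations are given as a 3x3 rotation matrix whose columns are the frame's x, y, z axes.
In Python, from rig import * gives the robot as it stands.
- The arm moves only by the tool step_arm, never from a script. Its argument "targets" is a list of rows, each an object of numbers: "x", "y", "z": the shift along the tool's x, y, z in cm; "turn": the turn about the tool's z in degrees. In form: [{"x": .., "y": .., "z": .., "turn": ..}, ...]. A call has exactly 10 rows; each row is the pose to reach, as a shift and turn from the pose commanded when the call began, along the tool's axes at that moment; what a row does not reach only later rows make up. A row lasts 1/12 s, in which the tool goes at most 41.7 mm and 7.16 degrees, less where a joint would pass 70% of its speed; a pose out of reach is approached as far as the arm can. A call with a gripper value outside its range is refused whole. "claw" is the gripper command: -1 is fully open, 1 is shut, values between are in proportion, set as the call begins (left out, the last holds). The fingers move at their own pace and stop on an object; "force" is the grip in N (left out, the last holds). Time passes only in rows, so rows that repeat a pose let the fingers close, or fill a call up. It gives the time, the measured TCP pose, the force, the opening and the grip force at its end, in the units of the state.
- read_state(): the state, without advancing time (a new reading comes with each control period).
- capture(name): name is "scene" or "top"; returns the picture (400x640x3 uint8, red, green, blue); there is no depth.
- calibration(name): a dict with "mtx" (3x3 intrinsics, pixels), "distortion" ([k1, k2, p1, p2, k3] as OpenCV has them; the pictures are not rectified), "world_to_cam" (4x4, takes a point from world to camera coordinates). Camera axes: x right, y down, z forward; pixel columns grow to the right and rows downward; lengths in m; the calibration is good to about 2 mm. A picture is of the moment at which its call begins. calibration takes no time and is no camera call.
- close_job(): hands the job in; it is judged then, once.
The state is a dict: "clock": time; "joints": joint angles; "qd": joint speeds; "tau": joint torques, N m; "tcp_pos": TCP position; "tool_rot": TCP orientation; "force": force on the tool from outside, world axes, zero at the start; "moment": the same for the moment, N m; "width": finger opening in m; "finger_force": force on a finger pad.
Only numpy, scipy, OpenCV 4.12 (cv2) and the standard library are available. Lean on these libraries where they do the work, as an engineer would, in place of code of your own. Each camera call takes 0.05 s, during which the arm holds its last target. There are 200 camera calls.

TASK

Mount the long octagonal wooden blank in the carving fixture: lay it in the two V-rests (draw the tailstock back first if there is no room) and let go, then slide the tailstock up until both steel points are fully home in the holes in the blank's ends. Last of all, throw the black-knobbed lever on the headstock round into the notch marked by the tall pointed stud, so that it stays there. Leave everything else on the bench where it is.

Things in the scene. Friction and masses are not known exactly. Their poses are not given: they have to be found in the camera images.
- fixture: Grey centre fixture, fixed to the bench: bed 90 (x) x 390 (y) x 30 mm high, from y = -230 to +160. Origin on the bench under the middle of the gripped blank. Headstock block 70 x 70 mm, top 86 mm up, spans y = 90 to 160; tailstock on the -y end. Two dark V-rests at y = -48 and +48 (see axis_mid).
- axis_mid (a point): Point on the line of the two steel points, 75 mm above the bench, where the middle of the gripped blank comes; axes as the fixture. The 90-degree V-rests, 12 mm thick, 48 mm either side along y, open upward, lips 74 mm above the bench and 54 mm apart; in them the blank lies with a flat downwards, its axis 73.5 mm up.
- head_point (a point): Tip of the headstock's fixed steel point, at 66 mm in the fixture's y, 75 mm up. Cone: 4 mm wide at the tip, 20 mm at its root, 14 mm long, pointing to -y.
- tailstock (a joint): Position of the sliding tailstock (m): 0 fully drawn back, growing along the fixture's +y toward the headstock. Its point is shaped as the other; tip at fixture y = joint - 0.136. About 0.071 with the blank gripped; the blank fits between the tips only below about 0.045. Takes about 3 N to slide, stays where left.
- tail_post (a point): Middle of the top face (144 mm above the bench) of the upright steel post on the tailstock, 20 mm diameter, 40 mm tall, to be gripped or pushed. The tailstock block beneath is 70 mm along y and x, its top 104 mm up.
- index_lever (a joint): Angle of the headstock lever (rad) about its upright pivot, counterclockwise seen from above; 0 points along the fixture's +y, positive is toward the robot (-x). Sprung ball notches at -0.84, -0.42, 0, 0.42 and 0.84 (limits +-0.93), about 5 N at the knob to pass between them. Starts in -0.84 or -0.42.
- lever_pivot (a point): Lever pivot axis, at fixture y = 125 mm, 100 mm above the bench, over the steel sector plate (fan with five engraved notch lines, top 92 mm up, reaching 105 mm from the pivot).
- lever_knob (a point): Middle of the top face (150 mm above the bench) of the lever's black upright cylindrical knob, 20 mm diameter, 42 mm tall, 65 mm from the pivot.
- lever_mark (a point): Point in the line of the lever's pointer, 95 mm from the pivot; it comes over the marker's axis when the lever is in the marked notch.
- marker: The tall pointed steel stud, fixed on the sector plate: cone 18 mm diameter, 16 mm tall, 95 mm from the lever pivot, in line with one of the notches 0, 0.42 or 0.84. Origin at the centre of its base, 92 mm above the bench. The two other notches have small flat studs, 9 mm diameter, 4 mm tall.
- blank: The blank: pale wooden octagonal bar, 34 mm across flats, 150 mm long along its y axis, lying on a flat, with a 14 mm hole drilled 14 mm deep in each end. Either way round is right. Origin at the middle of its underside, 17 mm below its axis.
- blank_mid (a point): Middle of the blank, on its axis.
- offcut: Bystander: solid octagonal offcut of the same section, only 100 mm long (along y), no holes. Origin at the middle of its underside.
- gouge: Bystander: carving gouge lying along its y axis, 155 mm long, wooden handle 24 mm diameter to -y. Origin under its middle.
- chisel: Bystander: carving chisel behind the fixture, lying along its y axis, 165 mm long, handle 24 mm diameter to -y. Origin under its middle.
- figure: Bystander: carved wooden figure standing behind the bed, 72 mm wide at the base, 170 mm tall. Origin at the centre of its base.
- wax_tin: Bystander: round tin, 64 mm diameter, 45 mm tall. Origin at the centre of its base.
- stock_block: Bystander: wood block 90 x 120 x 60 mm high. Origin at the centre of its base.
- mallet: Bystander: carver's round mallet standing on its head, 80 mm diameter, 215 mm tall. Origin at the centre of its base.
There are look-alikes about, which are no part of the job. What is shaped like the blank but red or yellow is not meant.

How it is judged:
By the outcome, as a careful person would: the job done as asked, in the order asked, and still so for the second after the job is handed in, with the robot touching nothing.
It also fails if it takes over 72 s, if anything falls off the work surface, if the arm or the gripper's body presses on something with over 40 N, if the wrist force passes 120 N, or if a joint passes its speed limit or range.

## Working session

There is one attempt and no reset: what is moved stays moved. The work goes in short steps, Python scripts to look and compute and a tool call to move; the robot and the scene stay as the last step left them, time stands still between calls to the robot, and variables do not carry over. Pictures are saved under pics/ and viewed, at most 14 in all, crops included, and the job is handed in when it is done.

Besides the shell and the picture viewer there is one more tool, called after ">>>" as name(argument=value, ...), one argument or row to a line, values as JSON. step_arm: Moves the arm, as the interface text tells. Its arguments: {"type":"object","properties":{"targets":{"type":"array"},"claw":{"type":"number"},"force":{"type":"number"}},"required":["targets"]}

```bash
mkdir -p pics; ls; cat > h.py <<'E'
from rig import *
import numpy as np, cv2
def grab(n,f=None):
    im=capture(n)
    if f: cv2.imwrite('pics/'+f,im[:,:,::-1])
    return im
def ray(n,px):
    c=calibration(n);K=np.array(c['mtx']);d=np.array(c['distortion']);T=np.array(c['world_to_cam'])
    u=cv2.undistortPoints(np.array(px,float).reshape(-1,1,2),K,d).reshape(-1,2)
    R=T[:3,:3];o=-R.T@T[:3,3]
    return o,np.c_[u,np.ones(len(u))]@R
def onz(n,px,z):
    o,D=ray(n,px); return o+D*((z-o[2])/D[:,2])[:,None]
def proj(n,P):
    c=calibration(n);T=np.array(c['world_to_cam'])
    return cv2.projectPoints(np.array(P,float).reshape(-1,1,3),cv2.Rodrigues(T[:3,:3])[0],T[:3,3],np.array(c['mtx']),np.array(c['distortion']))[0].reshape(-1,2)
E
python3 - <<'E'
from h import *
a=grab('scene','s0.png');b=grab('top','t0.png')
for n in('scene','top'):
    print(ray(n,[[320,200]]))
print(read_state())
E
```

```text
pics
(array([1.37717074, 0.11397652, 1.45141685]), array([[-0.53567542, -0.05543666, -0.84262231]]))
(array([0.38539399, 0.01891576, 1.18131992]), array([[ 0.12351439, -0.00772507, -0.99237276]]))
{'clock': 0.1, 'joints': array([-7.39131428e+01,  3.05033767e+00,  9.24853975e+01, -3.20744516e-06,
        8.45666889e+01, -6.81834685e+00]), 'qd': array([-0.02088985, -0.0333329 , -0.22478003, -0.04841808,  0.12138754,
        0.00939008]), 'tau': array([-6.58426761e-04, -3.94901669e+01, -3.71365392e+01, -1.35717855e-04,
        3.86690328e-03,  1.01670032e-06]), 'tcp_pos': array([ 0.24310928, -0.57521871,  0.25520764]), 'tool_rot': array([[ 9.21150109e-01,  3.89207183e-01, -4.95397022e-04],
       [ 3.89207440e-01, -9.21148532e-01,  1.71762096e-03],
       [ 2.12176174e-04, -1.77499894e-03, -9.99998402e-01]]), 'force': array([ 0.50705289, -0.1450628 , -0.36747906]), 'moment': array([ 0.00086269, -0.01488804,  0.03515363]), 'finger_force': 0.0, 'width': 0.08535805581045545}
```

View pics/s0.png

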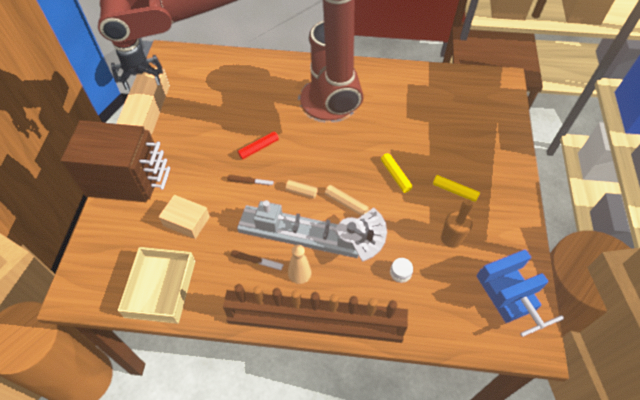

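View pics/t0.png

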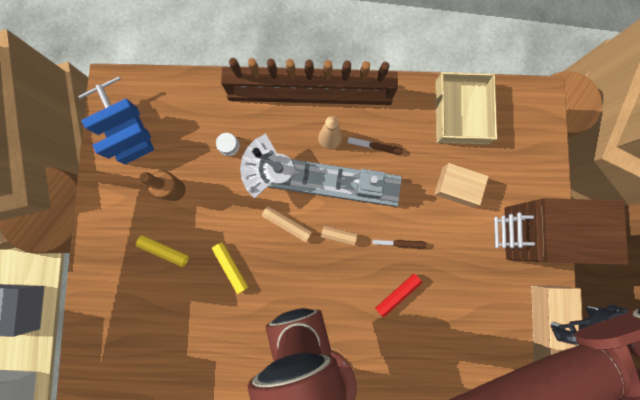

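Top view: two pale octagonal bars, at (288,224), longer, and (341,236), shorter. In the scene view they are at (347,199) and (301,188). The red and yellow bars are look-alikes. The longer pale bar fits the blank, so I'll confirm that in a crop.

```bash
python3 - <<'E'
from h import *
a=cv2.imread('pics/s0.png');b=cv2.imread('pics/t0.png')
t=cv2.resize(b[130:250,225:425],None,fx=4,fy=4,interpolation=2)[:310+130]
s=cv2.resize(a[170:260,225:395],None,fx=4,fy=4,interpolation=2)
cv2.imwrite('pics/t1.png',cv2.resize(b[128:253,230:410],None,fx=4.4,fy=4.4,interpolation=2))
cv2.imwrite('pics/s1.png',cv2.resize(a[170:265,225:400],None,fx=4.5,fy=4.5,interpolation=2))
# pale wood bars in top
hsv=cv2.cvtColor(b,cv2.COLOR_BGR2HSV)
for p in [(288,224),(341,236),(365,250),(300,260)]: print(p,hsv[p[1],p[0]])
E
```

```text
(288, 224) [ 17  98 235]
(341, 236) [ 17  99 235]
(365, 250) [ 13 149 168]
(300, 260) [ 14 147 168]
```

View pics/t1.png

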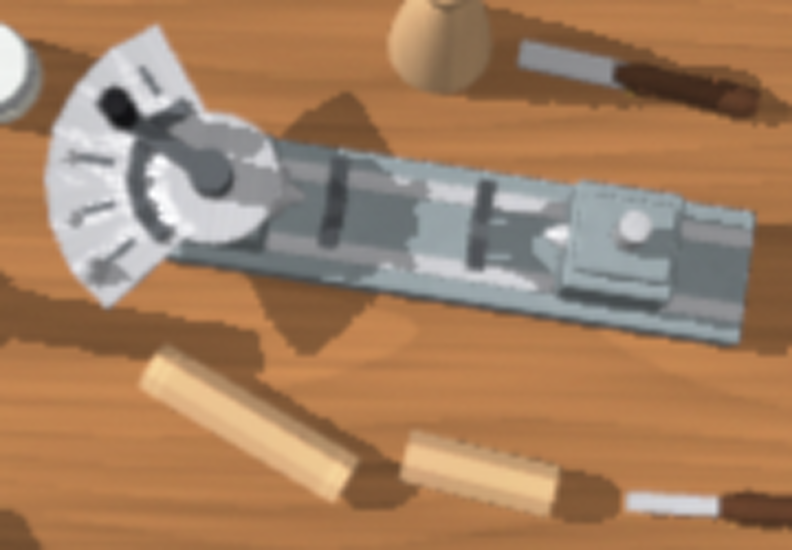

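View pics/s1.png

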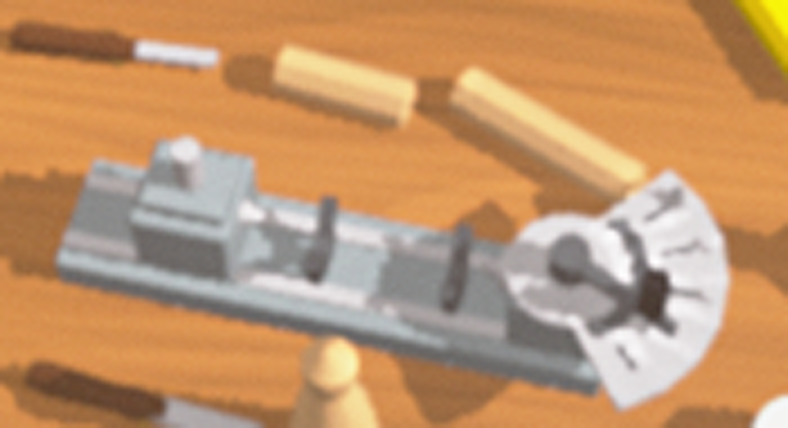

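The crops confirm it: the longer bar (crop 250,425) is the blank and the shorter one (480,472) is the offcut. The lever points to about -0.42. The tall cone is on the notch nearest the robot (crop 112,265, expected 0.84). The tailstock post is at (634,226).

```bash
python3 - <<'E'
from h import *
from scipy.optimize import least_squares
b=cv2.imread('pics/t0.png');a=cv2.imread('pics/s0.png')
ct=lambda p:(np.array(p,float)+.5)/4.4-.5+[230,128]
cs=lambda p:(np.array(p,float)+.5)/4.5-.5+[225,170]
# name, fixture xyz
T=[((755,212),(.045,-.230,.03)),((742,343),(-.045,-.230,.03)),((482,225),(0,-.048,.074)),((334,200),(0,.048,.074)),((210,170),(0,.125,.108))]
S=[((97,160),(-.045,-.230,.03)),((62,275),(.045,-.230,.03)),((569,252),(0,.125,.108)),((595,392),(.045,.16,.03))]
def W(p,P):
    c,s=np.cos(p[2]),np.sin(p[2]);P=np.atleast_2d(P);return np.c_[p[0]+c*P[:,0]-s*P[:,1],p[1]+s*P[:,0]+c*P[:,1],P[:,2]]
def r(p):
    return np.r_[(proj('top',W(p,[q[1] for q in T]))-ct([q[0] for q in T])).ravel(),(proj('scene',W(p,[q[1] for q in S]))-cs([q[0] for q in S])).ravel()]
f=least_squares(r,[.6,0,0]);p=f.x;print('fixture',p[:2],np.degrees(p[2]));print(r(p).reshape(-1,2).round(1).tolist())
np.save('fix.npy',p)
R=np.array([[np.cos(p[2]),-np.sin(p[2])],[np.sin(p[2]),np.cos(p[2])]])
def loc(X): return (X[:2]-p[:2])@R
for n,q,z in [('top',ct((634,222)),.144),('scene',cs((185,146)),.144),('top',ct((117,102)),.150),('top',ct((108,268)),.100),('scene',cs((665,195)),.1)]:
    X=onz(n,[q],z)[0];l=loc(X);print(n,X.round(4),l.round(4),np.arctan2(-l[0],l[1]-.125).round(2),np.hypot(l[0],l[1]-.125).round(3))
for n,im in(('top',b),('scene',a)):
    h=cv2.cvtColor(im,cv2.COLOR_BGR2HSV);m=cv2.inRange(h,(13,60,185),(22,125,255))
    for c in cv2.findContours(m,0,2)[0]:
        if 150<cv2.contourArea(c)<1500:
            q=cv2.minAreaRect(c);X=onz(n,cv2.boxPoints(q),.025);e=[X[1]-X[0],X[2]-X[1]];e=max(e,key=np.linalg.norm)
            print(n,np.round(q[0]),X.mean(0).round(4),np.linalg.norm(X[1]-X[0]).round(3),np.linalg.norm(X[2]-X[1]).round(3),'yaw of y',np.degrees(np.arctan2(-e[0],e[1])).round(1))
E
```

```text
fixture [0.59311291 0.00581038] -7.246678908625823
[[0.6, -0.6], [-0.4, -0.3], [-0.1, -0.7], [-0.1, -0.2], [0.0, 0.0], [-0.5, -0.2], [-1.6, -2.2], [0.6, 1.8], [1.6, -1.8]]
top [ 0.5768 -0.1294  0.144 ] [ 0.0009 -0.1362] -3.14 0.261
scene [ 0.5715 -0.1325  0.144 ] [-0.004 -0.14 ] 3.13 0.265
top [0.6403 0.1833 0.15  ] [0.0245 0.182 ] -0.41 0.062
top [0.5467 0.1919 0.1   ] [-0.0696  0.1787] 0.91 0.088
scene [0.5467 0.189  0.1   ] [-0.0692  0.1758] 0.94 0.086
top [ 34. 353.] [0.0692 0.8079 0.025 ] 0.102 0.099 yaw of y -89.2
top [338. 235.] [ 0.428 -0.046  0.025] 0.033 0.101 yaw of y 167.1
top [285. 224.] [0.4554 0.1088 0.025 ] 0.031 0.152 yaw of y 152.3
top [462. 183.] [ 0.5908 -0.4059  0.025 ] 0.1 0.139 yaw of y 165.7
top [326. 129.] [ 0.7429 -0.0013  0.025 ] 0.091 0.026 yaw of y -114.3
top [465. 106.] [ 0.8298 -0.4225  0.025 ] 0.185 0.218 yaw of y 89.1
top [620. 119.] [ 0.808 -0.902  0.025] 0.12 0.365 yaw of y 85.2
scene [163. 281.] [ 0.8015 -0.4114  0.025 ] 0.207 0.152 yaw of y 103.1
scene [301. 263.] [ 0.7016 -0.0111  0.025 ] 0.046 0.125 yaw of y -74.4
scene [ 13. 256.] [ 0.7743 -0.8809  0.025 ] 0.079 0.151 yaw of y -66.6
scene [185. 214.] [ 0.5701 -0.4044  0.025 ] 0.11 0.159 yaw of y -25.6
scene [593. 212.] [0.4146 0.8938 0.025 ] 0.12 0.124 yaw of y -91.0
scene [348. 200.] [0.4596 0.1086 0.025 ] 0.037 0.165 yaw of y -28.6
scene [301. 188.] [ 0.4293 -0.0468  0.025 ] 0.04 0.107 yaw of y -15.4
scene [578. 158.] [0.1986 0.8783 0.025 ] 0.097 0.208 yaw of y -93.5
scene [625. 142.] [0.0856 1.0499 0.025 ] 0.11 0.589 yaw of y -91.5
scene [143. 102.] [ 0.111  -0.6779  0.025 ] 0.278 0.159 yaw of y 92.0
scene [564.  17.] [-0.5484  0.9325  0.025 ] 0.221 0.514 yaw of y 5.5
scene [498.  14.] [-0.5406  0.6643  0.025 ] 0.176 0.224 yaw of y -0.0
```

```bash
cat >> h.py <<'E'
FX=np.load('fix.npy')
def fw(x,y,z):
    c,s=np.cos(FX[2]),np.sin(FX[2]);return np.array([FX[0]+c*x-s*y,FX[1]+s*x+c*y,z])
def go(P,head=None):
    "shift (cm) in tool axes and turn to bring TCP to P with tool x heading head(deg)"
    s=read_state();R=np.array(s['tool_rot']);d=R.T@(np.array(P)-s['tcp_pos'])*100
    h=np.degrees(np.arctan2(R[1,0],R[0,0]));t=0 if head is None else (h-head+180)%360-180
    print('shift',d.round(2),'turn',round(t,1),'| tcp',np.round(s['tcp_pos'],4),'head',round(h,1),'F',np.round(s['force'],1),'w',round(s['width'],4),'t',round(s['clock'],2))
FH=np.degrees(FX[2])
E
python3 - <<'E'
from h import *
P=fw(0,-.137,.30);print(P);go(P,FH)
go([.243,-.576,.30])
E
```

```text
[ 0.57583153 -0.1300953   0.3       ]
shift [ 47.97 -28.06  -4.42] turn 30.2 | tcp [ 0.2431 -0.5752  0.2552] head 22.9 F [ 0.5 -0.1 -0.4] w 0.0854 t 0.1
shift [-0.04  0.06 -4.48] turn 0 | tcp [ 0.2431 -0.5752  0.2552] head 22.9 F [ 0.5 -0.1 -0.4] w 0.0854 t 0.1
```

>>> step_arm(
  targets=[
    {"x": 0, "y": 0, "z": -4.5, "turn": 0},
    {"x": 4, "y": -2.3, "z": -4.5, "turn": 5},
    {"x": 48, "y": -28.1, "z": -4.5, "turn": 30.2},
    {"x": 48, "y": -28.1, "z": -4.5, "turn": 30.2},
    {"x": 48, "y": -28.1, "z": -4.5, "turn": 30.2},
    {"x": 48, "y": -28.1, "z": -4.5, "turn": 30.2},
    {"x": 48, "y": -28.1, "z": -4.5, "turn": 30.2},
    {"x": 48, "y": -28.1, "z": -4.5, "turn": 30.2},
    {"x": 48, "y": -28.1, "z": -4.5, "turn": 30.2},
    {"x": 48, "y": -28.1, "z": -4.5, "turn": 30.2},
  ],
  claw=-0.3,
  force=30,
)

```text
clock: 0.93
tcp_pos: [0.4663, -0.2761, 0.3008]
tool_rot: [[0.992, -0.127, -0.0], [-0.127, -0.992, 0.0], [-0.0, -0.0, -1.0]]
force: [0.3, -0.4, 1.0]
width: 0.0555
finger_force: 0.0
```

```bash
python3 - <<'E'
from h import *
go(fw(0,-.137,.30),FH)
E
```

```text
shift [  9.   -15.87   0.08] turn -0.1 | tcp [ 0.4663 -0.2761  0.3008] head -7.3 F [ 0.3 -0.4  1. ] w 0.0555 t 0.93
```

>>> step_arm(
  targets=[
    {"x": 9, "y": -15.9, "z": 0, "turn": 0},
    {"x": 9, "y": -15.9, "z": 0, "turn": 0},
    {"x": 9, "y": -15.9, "z": 0, "turn": 0},
    {"x": 9, "y": -15.9, "z": 0, "turn": 0},
    {"x": 9, "y": -15.9, "z": 0, "turn": 0},
    {"x": 9, "y": -15.9, "z": 4, "turn": 0},
    {"x": 9, "y": -15.9, "z": 8, "turn": 0},
    {"x": 9, "y": -15.9, "z": 11, "turn": 0},
    {"x": 9, "y": -15.9, "z": 11, "turn": 0},
    {"x": 9, "y": -15.9, "z": 11, "turn": 0},
  ],
)

```text
clock: 1.77
tcp_pos: [0.5737, -0.1312, 0.1889]
tool_rot: [[0.992, -0.127, -0.005], [-0.127, -0.992, 0.002], [-0.005, -0.001, -1.0]]
force: [0.3, -0.0, 0.7]
width: 0.0557
finger_force: 0.0
```

```bash
python3 - <<'E'
from h import *
go(fw(0,-.137,.138),FH)
a=grab('scene');b=grab('top')
u=cv2.resize(a[150:250,225:375],None,fx=4,fy=4,interpolation=2);v=cv2.resize(b[120:220,300:450],None,fx=4,fy=4,interpolation=2)
cv2.imwrite('pics/c1.png',np.vstack([u,v])[:,:,::-1][:800])
cv2.imwrite('pics/c1.png',cv2.resize(np.hstack([u,v])[:,:,::-1],(800,267)))
E
```

```text
shift [ 0.22 -0.13  5.09] turn -0.0 | tcp [ 0.5737 -0.1312  0.1889] head -7.3 F [ 0.3 -0.   0.7] w 0.0557 t 1.77
```

View pics/c1.png

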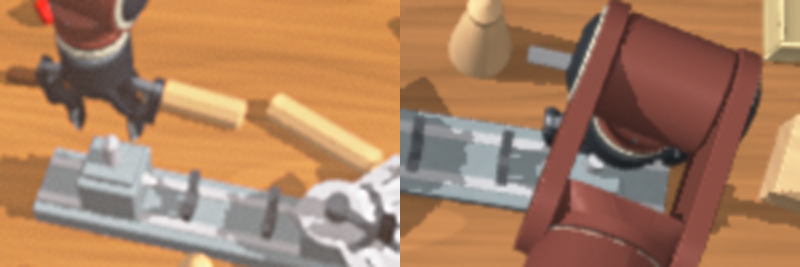

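The fingertips (left half, at 75 and 135 px) straddle the post at 110 px. I'll go down and grip it.

>>> step_arm(
  targets=[
    {"x": 0.2, "y": -0.1, "z": 3, "turn": 0},
    {"x": 0.2, "y": -0.1, "z": 5, "turn": 0},
    {"x": 0.2, "y": -0.1, "z": 5.1, "turn": 0},
    {"x": 0.2, "y": -0.1, "z": 5.1, "turn": 0},
    {"x": 0.2, "y": -0.1, "z": 5.1, "turn": 0},
    {"x": 0.2, "y": -0.1, "z": 5.1, "turn": 0},
    {"x": 0.2, "y": -0.1, "z": 5.1, "turn": 0},
    {"x": 0.2, "y": -0.1, "z": 5.1, "turn": 0},
    {"x": 0.2, "y": -0.1, "z": 5.1, "turn": 0},
    {"x": 0.2, "y": -0.1, "z": 5.1, "turn": 0},
  ],
)

```text
clock: 2.7
tcp_pos: [0.5774, -0.1311, 0.1406]
tool_rot: [[0.992, -0.127, 0.001], [-0.127, -0.992, -0.0], [0.001, 0.0, -1.0]]
force: [0.1, -0.9, -0.2]
width: 0.0556
finger_force: 0.0
```

>>> step_arm(
  targets=[
    {"x": 0, "y": 0, "z": 0, "turn": 0},
    {"x": 0, "y": 0, "z": 0, "turn": 0},
    {"x": 0, "y": 0, "z": 0, "turn": 0},
    {"x": 0, "y": 0, "z": 0, "turn": 0},
    {"x": 0, "y": 0, "z": 0, "turn": 0},
    {"x": 0, "y": 0, "z": 0, "turn": 0},
    {"x": 0, "y": 0, "z": 0, "turn": 0},
    {"x": 0, "y": 0, "z": 0, "turn": 0},
    {"x": 0, "y": 0, "z": 0, "turn": 0},
    {"x": 0, "y": 0, "z": 0, "turn": 0},
  ],
  claw=1,
  force=30,
)

```text
clock: 3.53
tcp_pos: [0.5772, -0.1311, 0.1402]
tool_rot: [[0.992, -0.127, -0.0], [-0.127, -0.992, -0.0], [-0.0, 0.0, -1.0]]
force: [-1.3, 0.2, 0.8]
width: 0.0188
finger_force: 29.6
```

>>> step_arm(
  targets=[
    {"x": 0, "y": 0.6, "z": 0, "turn": 0},
    {"x": 0, "y": 1.2, "z": 0, "turn": 0},
    {"x": 0, "y": 1.8, "z": 0, "turn": 0},
    {"x": 0, "y": 2.4, "z": 0, "turn": 0},
    {"x": 0, "y": 3.0, "z": 0, "turn": 0},
    {"x": 0, "y": 3.6, "z": 0, "turn": 0},
    {"x": 0, "y": 3.6, "z": 0, "turn": 0},
    {"x": 0, "y": 3.6, "z": 0, "turn": 0},
    {"x": 0, "y": 3.6, "z": 0, "turn": 0},
    {"x": 0, "y": 3.6, "z": 0, "turn": 0},
  ],
)

```text
clock: 4.37
tcp_pos: [0.5726, -0.1676, 0.1402]
tool_rot: [[0.992, -0.127, -0.0], [-0.127, -0.992, -0.002], [0.0, 0.002, -1.0]]
force: [-1.7, -3.1, 1.3]
width: 0.0186
finger_force: 29.8
```

>>> step_arm(
  targets=[
    {"x": 0, "y": 0, "z": 0, "turn": 0},
    {"x": 0, "y": 0, "z": 0, "turn": 0},
    {"x": 0, "y": 0, "z": 0, "turn": 0},
    {"x": 0, "y": 0, "z": 0, "turn": 0},
    {"x": 0, "y": 0, "z": -4, "turn": 0},
    {"x": 0, "y": 0, "z": -8, "turn": 0},
    {"x": 0, "y": 0, "z": -8, "turn": 0},
    {"x": 0, "y": 0, "z": -8, "turn": 0},
    {"x": 0, "y": 0, "z": -8, "turn": 0},
    {"x": 0, "y": 0, "z": -8, "turn": 0},
  ],
  claw=-0.4,
)

```text
clock: 5.2
tcp_pos: [0.572, -0.1663, 0.2186]
tool_rot: [[0.992, -0.127, -0.002], [-0.127, -0.992, 0.001], [-0.002, -0.001, -1.0]]
force: [0.2, 0.5, -0.5]
width: 0.06
finger_force: 0.0
```

```bash
python3 - <<'E'
from h import *
B=[.4575,.1087]
go([*B,.22],62)
go([*B,.08],62)
go([*B,.028],62)
E
```

```text
shift [-14.85 -25.83  -0.08] turn -69.3 | tcp [ 0.572  -0.1663  0.2186] head -7.3 F [ 0.2  0.5 -0.5] w 0.06 t 5.2
shift [-14.81 -25.81  13.92] turn -69.3 | tcp [ 0.572  -0.1663  0.2186] head -7.3 F [ 0.2  0.5 -0.5] w 0.06 t 5.2
shift [-14.8  -25.81  19.12] turn -69.3 | tcp [ 0.572  -0.1663  0.2186] head -7.3 F [ 0.2  0.5 -0.5] w 0.06 t 5.2
```

>>> step_arm(
  targets=[
    {"x": -14.9, "y": -25.8, "z": 0, "turn": -69.3},
    {"x": -14.9, "y": -25.8, "z": 0, "turn": -69.3},
    {"x": -14.9, "y": -25.8, "z": 0, "turn": -69.3},
    {"x": -14.9, "y": -25.8, "z": 0, "turn": -69.3},
    {"x": -14.9, "y": -25.8, "z": 0, "turn": -69.3},
    {"x": -14.9, "y": -25.8, "z": 0, "turn": -69.3},
    {"x": -14.9, "y": -25.8, "z": 0, "turn": -69.3},
    {"x": -14.9, "y": -25.8, "z": 0, "turn": -69.3},
    {"x": -14.9, "y": -25.8, "z": 4, "turn": -69.3},
    {"x": -14.9, "y": -25.8, "z": 9, "turn": -69.3},
  ],
)

```text
clock: 6.03
tcp_pos: [0.4589, 0.1095, 0.1396]
tool_rot: [[0.462, 0.887, 0.006], [0.887, -0.462, 0.001], [0.003, 0.005, -1.0]]
force: [0.4, -0.1, -0.4]
width: 0.0598
finger_force: 0.0
```

>>> step_arm(
  targets=[
    {"x": 0, "y": 0, "z": 0, "turn": 0},
    {"x": 0, "y": 0, "z": 0, "turn": 0},
    {"x": 0, "y": 0, "z": 0, "turn": 0},
    {"x": 0, "y": 0, "z": 0, "turn": 0},
    {"x": 0, "y": 0, "z": 0, "turn": 0},
    {"x": 0, "y": 0, "z": 0, "turn": 0},
    {"x": 0, "y": 0, "z": 0, "turn": 0},
    {"x": 0, "y": 0, "z": 0, "turn": 0},
    {"x": 0, "y": 0, "z": 0, "turn": 0},
    {"x": 0, "y": 0, "z": 0, "turn": 0},
  ],
)

```text
clock: 6.87
tcp_pos: [0.4577, 0.1081, 0.1387]
tool_rot: [[0.469, 0.883, 0.0], [0.883, -0.469, 0.0], [0.0, 0.0, -1.0]]
force: [-0.3, -0.1, -0.6]
width: 0.0598
finger_force: 0.0
```

```bash
python3 - <<'E'
from h import *
B=[.4575,.1087]
go([*B,.028],62)
a=grab('scene');b=grab('top')
u=cv2.resize(a[130:250,285:435],None,fx=4,fy=4,interpolation=2);v=cv2.resize(b[150:270,220:370],None,fx=4,fy=4,interpolation=2)
cv2.imwrite('pics/c2.png',cv2.resize(np.hstack([u,v])[:,:,::-1],(800,320)))
E
```

```text
shift [ 0.04 -0.05 11.07] turn -0.0 | tcp [0.4577 0.1081 0.1387] head 62.0 F [-0.3 -0.1 -0.6] w 0.0598 t 6.87
```

View pics/c2.png

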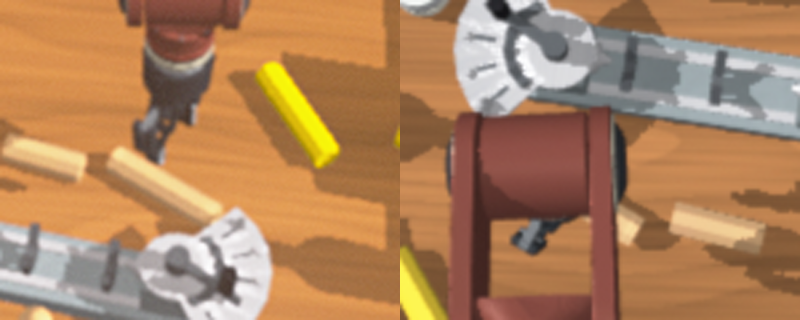

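The fingers stand across the blank's middle (left half, 165,140), so the estimate holds. Next I go down and grip.

>>> step_arm(
  targets=[
    {"x": 0, "y": -0.05, "z": 3, "turn": 0},
    {"x": 0, "y": -0.05, "z": 6, "turn": 0},
    {"x": 0, "y": -0.05, "z": 8, "turn": 0},
    {"x": 0, "y": -0.05, "z": 10, "turn": 0},
    {"x": 0, "y": -0.05, "z": 11, "turn": 0},
    {"x": 0, "y": -0.05, "z": 11, "turn": 0},
    {"x": 0, "y": -0.05, "z": 11, "turn": 0},
    {"x": 0, "y": -0.05, "z": 11, "turn": 0},
    {"x": 0, "y": -0.05, "z": 11, "turn": 0},
    {"x": 0, "y": -0.05, "z": 11, "turn": 0},
  ],
)

```text
clock: 7.8
tcp_pos: [0.4584, 0.1084, 0.03]
tool_rot: [[0.469, 0.883, 0.003], [0.883, -0.469, 0.0], [0.002, 0.002, -1.0]]
force: [0.4, -1.1, -0.6]
width: 0.0601
finger_force: 0.0
```

>>> step_arm(
  targets=[
    {"x": 0, "y": 0, "z": 0, "turn": 0},
    {"x": 0, "y": 0, "z": 0, "turn": 0},
    {"x": 0, "y": 0, "z": 0, "turn": 0},
    {"x": 0, "y": 0, "z": 0, "turn": 0},
    {"x": 0, "y": 0, "z": 0, "turn": 0},
    {"x": 0, "y": 0, "z": 0, "turn": 0},
    {"x": 0, "y": 0, "z": 0, "turn": 0},
    {"x": 0, "y": 0, "z": 0, "turn": 0},
    {"x": 0, "y": 0, "z": 0, "turn": 0},
    {"x": 0, "y": 0, "z": 0, "turn": 0},
  ],
  claw=1,
  force=40,
)

```text
clock: 8.63
tcp_pos: [0.458, 0.1083, 0.0294]
tool_rot: [[0.469, 0.883, 0.001], [0.883, -0.469, 0.0], [0.001, 0.001, -1.0]]
force: [0.2, -0.2, 6.3]
width: 0.0334
finger_force: 41.7
```

```bash
python3 - <<'E'
from h import *
go([.4575,.1087,.028],62)
P=fw(0,-.02,.2);print(P);go(P,FH+90)
E
```

```text
shift [ 0.01 -0.06  0.14] turn 0.0 | tcp [0.458  0.1083 0.0294] head 62.0 F [ 0.2 -0.2  6.3] w 0.0334 t 8.63
[ 0.59059009 -0.01402987  0.2       ]
shift [ -4.57  17.47 -17.04] turn -20.7 | tcp [0.458  0.1083 0.0294] head 62.0 F [ 0.2 -0.2  6.3] w 0.0334 t 8.63
```

>>> step_arm(
  targets=[
    {"x": 0, "y": 0, "z": -2, "turn": 0},
    {"x": 0, "y": 0, "z": -6, "turn": 0},
    {"x": 0, "y": 0, "z": -10, "turn": 0},
    {"x": 0, "y": 0, "z": -14, "turn": 0},
    {"x": 0, "y": 0, "z": -17, "turn": 0},
    {"x": -1.2, "y": 4.4, "z": -17, "turn": -5},
    {"x": -2.3, "y": 8.7, "z": -17, "turn": -10},
    {"x": -3.4, "y": 13, "z": -17, "turn": -15},
    {"x": -4.6, "y": 17.5, "z": -17, "turn": -20.7},
    {"x": -4.6, "y": 17.5, "z": -17, "turn": -20.7},
  ],
)

```text
clock: 9.47
tcp_pos: [0.5925, -0.018, 0.1977]
tool_rot: [[0.126, 0.992, 0.0], [0.992, -0.126, -0.001], [-0.001, 0.0, -1.0]]
force: [-1.0, 0.1, 0.2]
width: 0.0331
finger_force: 41.0
```

>>> step_arm(
  targets=[
    {"x": 0, "y": 0, "z": 0, "turn": 0},
    {"x": 0, "y": 0, "z": 0, "turn": 0},
    {"x": 0, "y": 0, "z": 0, "turn": 0},
    {"x": 0, "y": 0, "z": 0, "turn": 0},
    {"x": 0, "y": 0, "z": 0, "turn": 0},
    {"x": 0, "y": 0, "z": 0, "turn": 0},
    {"x": 0, "y": 0, "z": 0, "turn": 0},
    {"x": 0, "y": 0, "z": 0, "turn": 0},
    {"x": 0, "y": 0, "z": 0, "turn": 0},
    {"x": 0, "y": 0, "z": 0, "turn": 0},
  ],
)

```text
clock: 10.3
tcp_pos: [0.5901, -0.0144, 0.1986]
tool_rot: [[0.127, 0.992, 0.0], [0.992, -0.127, -0.0], [0.0, 0.0, -1.0]]
force: [0.5, -0.9, -1.9]
width: 0.033
finger_force: 41.0
```

```bash
python3 - <<'E'
from h import *
go(fw(0,-.02,.125),FH+90)
a=grab('scene');b=grab('top')
u=cv2.resize(a[140:260,235:385],None,fx=4,fy=4,interpolation=2);v=cv2.resize(b[110:230,260:410],None,fx=4,fy=4,interpolation=2)
cv2.imwrite('pics/c3.png',cv2.resize(np.hstack([u,v])[:,:,::-1],(800,320)))
for n,im in(('top',b),('scene',a)):
    h=cv2.cvtColor(im,cv2.COLOR_RGB2HSV);m=cv2.inRange(h,(13,60,185),(22,125,255))
    for c in cv2.findContours(m,0,2)[0]:
        q=cv2.minAreaRect(c)
        if 60<cv2.contourArea(c)<900 and 230<q[0][0]<400 and 110<q[0][1]<250:
            X=onz(n,cv2.boxPoints(q),.197);c,s=np.cos(FX[2]),np.sin(FX[2]);L=(X[:,:2]-FX[:2])@np.array([[c,-s],[s,c]])
            print(n,np.round(q[0]),L.round(3).tolist())
E
```

```text
shift [0.04 0.04 7.36] turn -0.0 | tcp [ 0.5901 -0.0144  0.1986] head 82.7 F [ 0.5 -0.9 -1.9] w 0.033 t 10.3
top [351. 238.] [[-0.181, -0.084], [-0.153, -0.086], [-0.154, -0.108], [-0.182, -0.106]]
top [346. 173.] [[-0.016, -0.04], [0.014, -0.064], [-0.001, -0.081], [-0.03, -0.057]]
top [317. 166.] [[-0.018, 0.031], [0.013, 0.032], [0.013, 0.0], [-0.018, 0.0]]
scene [317. 205.] [[0.018, -0.013], [-0.018, -0.014], [-0.015, 0.054], [0.021, 0.055]]
scene [286. 198.] [[0.017, -0.095], [-0.015, -0.1], [-0.017, -0.048], [0.014, -0.044]]
```

View pics/c3.png

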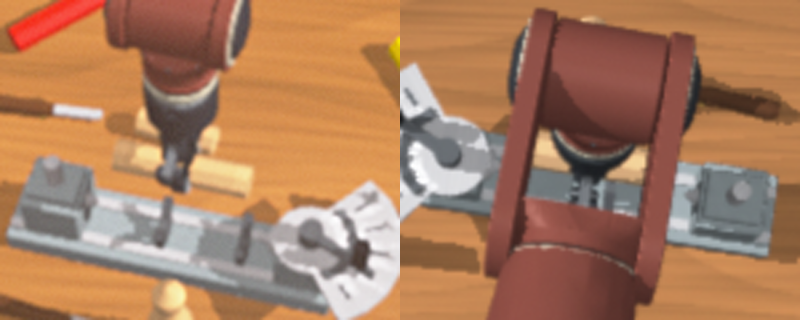

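The blank spans y -0.097 to +0.054 in the fixture's axes and is centred in x, so it clears both tips. I'll lower it.

>>> step_arm(
  targets=[
    {"x": 0, "y": 0, "z": 3, "turn": 0},
    {"x": 0, "y": 0, "z": 6, "turn": 0},
    {"x": 0, "y": 0, "z": 8, "turn": 0},
    {"x": 0, "y": 0, "z": 9, "turn": 0},
    {"x": 0, "y": 0, "z": 9.7, "turn": 0},
    {"x": 0, "y": 0, "z": 10.3, "turn": 0},
    {"x": 0, "y": 0, "z": 10.7, "turn": 0},
    {"x": 0, "y": 0, "z": 11, "turn": 0},
    {"x": 0, "y": 0, "z": 11, "turn": 0},
    {"x": 0, "y": 0, "z": 11, "turn": 0},
  ],
)

```text
clock: 11.23
tcp_pos: [0.5907, -0.0145, 0.0894]
tool_rot: [[0.127, 0.992, 0.001], [0.992, -0.127, -0.0], [-0.0, 0.001, -1.0]]
force: [0.2, -0.4, -0.4]
width: 0.0331
finger_force: 40.9
```

```bash
python3 - <<'E'
from h import *
go(fw(0,-.02,.086),FH+90)
E
```

```text
shift [ 0.05 -0.02  0.34] turn -0.0 | tcp [ 0.5907 -0.0145  0.0894] head 82.7 F [ 0.2 -0.4 -0.4] w 0.0331 t 11.23
```

>>> step_arm(
  targets=[
    {"x": 0, "y": 0, "z": 0.1, "turn": 0},
    {"x": 0, "y": 0, "z": 0.15, "turn": 0},
    {"x": 0, "y": 0, "z": 0.2, "turn": 0},
    {"x": 0, "y": 0, "z": 0.25, "turn": 0},
    {"x": 0, "y": 0, "z": 0.3, "turn": 0},
    {"x": 0, "y": 0, "z": 0.3, "turn": 0},
    {"x": 0, "y": 0, "z": 0.3, "turn": 0},
    {"x": 0, "y": 0, "z": 0.3, "turn": 0},
    {"x": 0, "y": 0, "z": 0.3, "turn": 0},
    {"x": 0, "y": 0, "z": 0.3, "turn": 0},
  ],
)

```text
clock: 12.07
tcp_pos: [0.5902, -0.0145, 0.0856]
tool_rot: [[0.127, 0.992, 0.0], [0.992, -0.127, -0.0], [-0.0, 0.0, -1.0]]
force: [-0.3, 0.0, -0.3]
width: 0.0333
finger_force: 40.9
```

>>> step_arm(
  targets=[
    {"x": 0, "y": 0, "z": 0.1, "turn": 0},
    {"x": 0, "y": 0, "z": 0.2, "turn": 0},
    {"x": 0, "y": 0, "z": 0.2, "turn": 0},
    {"x": 0, "y": 0, "z": 0.2, "turn": 0},
    {"x": 0, "y": 0, "z": 0.2, "turn": 0},
    {"x": 0, "y": 0, "z": 0.2, "turn": 0},
    {"x": 0, "y": 0, "z": 0.2, "turn": 0},
    {"x": 0, "y": 0, "z": 0.2, "turn": 0},
    {"x": 0, "y": 0, "z": 0.2, "turn": 0},
    {"x": 0, "y": 0, "z": 0.2, "turn": 0},
  ],
)

```text
clock: 12.9
tcp_pos: [0.5904, -0.0146, 0.0847]
tool_rot: [[0.126, 0.992, 0.0], [0.992, -0.126, -0.0], [-0.0, 0.0, -1.0]]
force: [-3.7, -0.9, 5.1]
width: 0.0334
finger_force: 41.6
```

```bash
python3 - <<'E'
from h import *
go(fw(0,-.02,.086),FH+90);print(read_state()['moment'])
E
```

```text
shift [ 0.05  0.01 -0.13] turn -0.0 | tcp [ 0.5904 -0.0146  0.0847] head 82.7 F [-3.7 -0.9  5.1] w 0.0334 t 12.9
[0.17107344 0.45015094 0.19496193]
```

Contact at 5 N, so the blank is seated. I'll open moderately, lift and look.

>>> step_arm(
  targets=[
    {"x": 0, "y": 0, "z": 0, "turn": 0},
    {"x": 0, "y": 0, "z": 0, "turn": 0},
    {"x": 0, "y": 0, "z": 0, "turn": 0},
    {"x": 0, "y": 0, "z": 0, "turn": 0},
    {"x": 0, "y": 0, "z": 0, "turn": 0},
    {"x": 0, "y": 0, "z": -2, "turn": 0},
    {"x": 0, "y": 0, "z": -5, "turn": 0},
    {"x": 0, "y": 0, "z": -9, "turn": 0},
    {"x": 0, "y": 0, "z": -12, "turn": 0},
    {"x": 0, "y": 0, "z": -12, "turn": 0},
  ],
  claw=-0.4,
)

```text
clock: 13.73
tcp_pos: [0.5942, -0.015, 0.2124]
tool_rot: [[0.127, 0.992, 0.014], [0.992, -0.127, -0.002], [-0.0, 0.014, -1.0]]
force: [1.2, 0.3, 1.5]
width: 0.06
finger_force: 0.0
```

```bash
python3 - <<'E'
from h import *
go(fw(0,-.173,.20),FH)
a=grab('scene')
cv2.imwrite('pics/c4.png',cv2.resize(a[160:260,235:395],None,fx=4.5,fy=4.5,interpolation=2)[:,:,::-1])
for n,im in(('scene',a),):
    h=cv2.cvtColor(im,cv2.COLOR_RGB2HSV);m=cv2.inRange(h,(13,60,150),(24,140,255))
    for c in cv2.findContours(m,0,2)[0]:
        q=cv2.minAreaRect(c)
        if 60<cv2.contourArea(c)<1200 and 230<q[0][0]<400 and 110<q[0][1]<250:
            X=onz(n,cv2.boxPoints(q),.08);c,s=np.cos(FX[2]),np.sin(FX[2]);L=(X[:,:2]-FX[:2])@np.array([[c,-s],[s,c]])
            print(n,np.round(q[0]),L.round(3).tolist())
E
```

```text
shift [-15.25  -0.38   1.24] turn 90.0 | tcp [ 0.5942 -0.015   0.2124] head 82.7 F [1.2 0.3 1.5] w 0.06 t 13.73
scene [303. 221.] [[0.022, -0.106], [-0.027, -0.111], [-0.027, 0.053], [0.023, 0.055]]
scene [313. 192.] [[-0.093, -0.034], [-0.136, -0.036], [-0.135, -0.011], [-0.092, -0.009]]
scene [290. 185.] [[-0.099, -0.114], [-0.143, -0.117], [-0.142, -0.086], [-0.097, -0.084]]
```

View pics/c4.png

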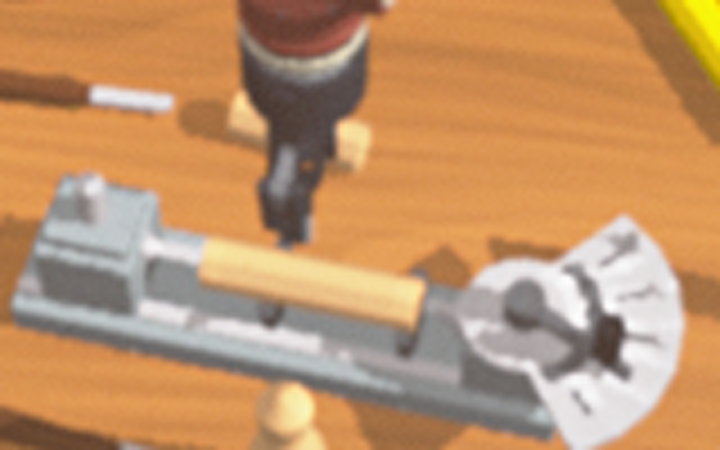

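The blank lies in both rests (crop 205-425, 265-305) and is free of both points. The tailstock post is at crop (90,195). Back to the post.

>>> step_arm(
  targets=[
    {"x": -5, "y": -0.2, "z": 0, "turn": 7},
    {"x": -10, "y": -0.3, "z": 0, "turn": 14},
    {"x": -14.8, "y": -0.4, "z": 0, "turn": 21},
    {"x": -14.8, "y": -0.4, "z": 0, "turn": 28},
    {"x": -14.8, "y": -0.4, "z": 0, "turn": 35},
    {"x": -14.8, "y": -0.4, "z": 0, "turn": 42},
    {"x": -14.8, "y": -0.4, "z": 0, "turn": 49},
    {"x": -14.8, "y": -0.4, "z": 0, "turn": 56},
    {"x": -14.8, "y": -0.4, "z": 0, "turn": 63},
    {"x": -14.8, "y": -0.4, "z": 0, "turn": 70},
  ],
)

```text
clock: 14.62
tcp_pos: [0.5666, -0.1605, 0.2016]
tool_rot: [[0.977, 0.214, -0.003], [0.214, -0.977, 0.001], [-0.002, -0.002, -1.0]]
force: [0.4, 0.3, -0.1]
width: 0.0599
finger_force: 0.0
```

>>> step_arm(
  targets=[
    {"x": 0, "y": 0, "z": 0, "turn": 7},
    {"x": 0, "y": 0, "z": 0, "turn": 14},
    {"x": 0, "y": 0, "z": 0, "turn": 20},
    {"x": 0, "y": 0, "z": 0, "turn": 20},
    {"x": 0, "y": 0, "z": 0, "turn": 20},
    {"x": 0, "y": 0, "z": 0, "turn": 20},
    {"x": 0, "y": 0, "z": 0, "turn": 20},
    {"x": 0, "y": 0, "z": 0, "turn": 20},
    {"x": 0, "y": 0, "z": 0, "turn": 20},
    {"x": 0, "y": 0, "z": 0, "turn": 20},
  ],
)

```text
clock: 15.45
tcp_pos: [0.5674, -0.1608, 0.2036]
tool_rot: [[0.992, -0.127, 0.0], [-0.127, -0.992, -0.0], [0.0, 0.0, -1.0]]
force: [-0.3, 0.1, 1.0]
width: 0.0598
finger_force: 0.0
```

```bash
python3 - <<'E'
from h import *
go([.5724,-.1672,.14],FH)
E
```

```text
shift [0.58 0.58 6.36] turn -0.0 | tcp [ 0.5674 -0.1608  0.2036] head -7.3 F [-0.3  0.1  1. ] w 0.0598 t 15.45
```

>>> step_arm(
  targets=[
    {"x": 0.6, "y": 0.6, "z": 0, "turn": 0},
    {"x": 0.6, "y": 0.6, "z": 3, "turn": 0},
    {"x": 0.6, "y": 0.6, "z": 5, "turn": 0},
    {"x": 0.6, "y": 0.6, "z": 6.4, "turn": 0},
    {"x": 0.6, "y": 0.6, "z": 6.4, "turn": 0},
    {"x": 0.6, "y": 0.6, "z": 6.4, "turn": 0},
    {"x": 0.6, "y": 0.6, "z": 6.4, "turn": 0},
    {"x": 0.6, "y": 0.6, "z": 6.4, "turn": 0},
    {"x": 0.6, "y": 0.6, "z": 6.4, "turn": 0},
    {"x": 0.6, "y": 0.6, "z": 6.4, "turn": 0},
  ],
)

```text
clock: 16.28
tcp_pos: [0.5733, -0.1677, 0.1409]
tool_rot: [[0.992, -0.127, 0.002], [-0.127, -0.992, -0.001], [0.002, 0.001, -1.0]]
force: [-0.4, 0.5, -0.4]
width: 0.0599
finger_force: 0.0
```

>>> step_arm(
  targets=[
    {"x": 0, "y": 0, "z": 0, "turn": 0},
    {"x": 0, "y": 0, "z": 0, "turn": 0},
    {"x": 0, "y": 0, "z": 0, "turn": 0},
    {"x": 0, "y": 0, "z": 0, "turn": 0},
    {"x": 0, "y": 0, "z": 0, "turn": 0},
    {"x": 0, "y": 0, "z": 0, "turn": 0},
    {"x": 0, "y": 0, "z": 0, "turn": 0},
    {"x": 0, "y": 0, "z": 0, "turn": 0},
    {"x": 0, "y": 0, "z": 0, "turn": 0},
    {"x": 0, "y": 0, "z": 0, "turn": 0},
  ],
  claw=1,
  force=40,
)

```text
clock: 17.12
tcp_pos: [0.5726, -0.1675, 0.1398]
tool_rot: [[0.992, -0.127, 0.0], [-0.127, -0.992, -0.0], [0.0, 0.0, -1.0]]
force: [-1.8, 0.7, 3.3]
width: 0.0191
finger_force: 39.2
```

```bash
python3 - <<'E'
from h import *
go(fw(0,-.114,.14),FH)
E
```

```text
shift [-0.16 -6.05 -0.02] turn -0.0 | tcp [ 0.5726 -0.1675  0.1398] head -7.3 F [-1.8  0.7  3.3] w 0.0191 t 17.12
```

>>> step_arm(
  targets=[
    {"x": 0, "y": -0.5, "z": 0, "turn": 0},
    {"x": 0, "y": -1, "z": 0, "turn": 0},
    {"x": 0, "y": -1.5, "z": 0, "turn": 0},
    {"x": 0, "y": -2, "z": 0, "turn": 0},
    {"x": 0, "y": -2.4, "z": 0, "turn": 0},
    {"x": 0, "y": -2.8, "z": 0, "turn": 0},
    {"x": 0, "y": -3.2, "z": 0, "turn": 0},
    {"x": 0, "y": -3.6, "z": 0, "turn": 0},
    {"x": 0, "y": -4, "z": 0, "turn": 0},
    {"x": 0, "y": -4, "z": 0, "turn": 0},
  ],
)

```text
clock: 17.95
tcp_pos: [0.5778, -0.1267, 0.1398]
tool_rot: [[0.992, -0.126, 0.0], [-0.126, -0.992, 0.001], [-0.0, -0.001, -1.0]]
force: [-2.8, -0.5, 5.2]
width: 0.0191
finger_force: 39.7
```

>>> step_arm(
  targets=[
    {"x": 0, "y": -0.2, "z": 0, "turn": 0},
    {"x": 0, "y": -0.4, "z": 0, "turn": 0},
    {"x": 0, "y": -0.6, "z": 0, "turn": 0},
    {"x": 0, "y": -0.8, "z": 0, "turn": 0},
    {"x": 0, "y": -1, "z": 0, "turn": 0},
    {"x": 0, "y": -1.2, "z": 0, "turn": 0},
    {"x": 0, "y": -1.4, "z": 0, "turn": 0},
    {"x": 0, "y": -1.6, "z": 0, "turn": 0},
    {"x": 0, "y": -1.6, "z": 0, "turn": 0},
    {"x": 0, "y": -1.6, "z": 0, "turn": 0},
  ],
)

```text
clock: 18.78
tcp_pos: [0.5797, -0.1114, 0.1398]
tool_rot: [[0.992, -0.127, -0.0], [-0.127, -0.992, 0.0], [-0.0, -0.0, -1.0]]
force: [-3.2, -2.1, 5.7]
width: 0.0187
finger_force: 39.7
```

```bash
python3 - <<'E'
from h import *
go(fw(0,-.114,.14),FH)
E
```

```text
shift [-0.15 -0.4  -0.02] turn -0.0 | tcp [ 0.5797 -0.1114  0.1398] head -7.3 F [-3.2 -2.1  5.7] w 0.0187 t 18.78
```

>>> step_arm(
  targets=[
    {"x": 0, "y": -0.05, "z": 0, "turn": 0},
    {"x": 0, "y": -0.1, "z": 0, "turn": 0},
    {"x": 0, "y": -0.15, "z": 0, "turn": 0},
    {"x": 0, "y": -0.2, "z": 0, "turn": 0},
    {"x": 0, "y": -0.25, "z": 0, "turn": 0},
    {"x": 0, "y": -0.3, "z": 0, "turn": 0},
    {"x": 0, "y": -0.3, "z": 0, "turn": 0},
    {"x": 0, "y": -0.3, "z": 0, "turn": 0},
    {"x": 0, "y": -0.3, "z": 0, "turn": 0},
    {"x": 0, "y": -0.3, "z": 0, "turn": 0},
  ],
)

```text
clock: 19.62
tcp_pos: [0.58, -0.1089, 0.1398]
tool_rot: [[0.992, -0.127, -0.0], [-0.127, -0.992, -0.0], [-0.0, 0.0, -1.0]]
force: [-3.5, -2.7, 5.3]
width: 0.019
finger_force: 39.7
```

>>> step_arm(
  targets=[
    {"x": 0, "y": -0.05, "z": 0, "turn": 0},
    {"x": 0, "y": -0.1, "z": 0, "turn": 0},
    {"x": 0, "y": -0.15, "z": 0, "turn": 0},
    {"x": 0, "y": -0.15, "z": 0, "turn": 0},
    {"x": 0, "y": -0.15, "z": 0, "turn": 0},
    {"x": 0, "y": -0.15, "z": 0, "turn": 0},
    {"x": 0, "y": -0.15, "z": 0, "turn": 0},
    {"x": 0, "y": -0.15, "z": 0, "turn": 0},
    {"x": 0, "y": -0.15, "z": 0, "turn": 0},
    {"x": 0, "y": -0.15, "z": 0, "turn": 0},
  ],
)

```text
clock: 20.45
tcp_pos: [0.5802, -0.108, 0.1398]
tool_rot: [[0.992, -0.127, -0.0], [-0.127, -0.992, -0.002], [-0.0, 0.002, -1.0]]
force: [-3.9, -5.2, 5.1]
width: 0.019
finger_force: 39.7
```

>>> step_arm(
  targets=[
    {"x": 0, "y": -0.05, "z": 0, "turn": 0},
    {"x": 0, "y": -0.1, "z": 0, "turn": 0},
    {"x": 0, "y": -0.15, "z": 0, "turn": 0},
    {"x": 0, "y": -0.15, "z": 0, "turn": 0},
    {"x": 0, "y": -0.15, "z": 0, "turn": 0},
    {"x": 0, "y": -0.15, "z": 0, "turn": 0},
    {"x": 0, "y": -0.15, "z": 0, "turn": 0},
    {"x": 0, "y": -0.15, "z": 0, "turn": 0},
    {"x": 0, "y": -0.15, "z": 0, "turn": 0},
    {"x": 0, "y": -0.15, "z": 0, "turn": 0},
  ],
)

```text
clock: 21.28
tcp_pos: [0.5802, -0.1076, 0.1398]
tool_rot: [[0.992, -0.127, -0.001], [-0.127, -0.992, -0.004], [-0.0, 0.004, -1.0]]
force: [-4.9, -10.3, 4.5]
width: 0.0192
finger_force: 39.7
```

```bash
python3 - <<'E'
from h import *
go(fw(0,-.114,.14),FH)
a=grab('scene')
cv2.imwrite('pics/c5.png',cv2.resize(a[175:260,235:395],None,fx=5,fy=5,interpolation=2)[:,:,::-1])
E
```

```text
shift [-0.15 -0.01 -0.02] turn -0.1 | tcp [ 0.5802 -0.1076  0.1398] head -7.3 F [ -4.9 -10.3   4.5] w 0.0192 t 21.28
```

View pics/c5.png

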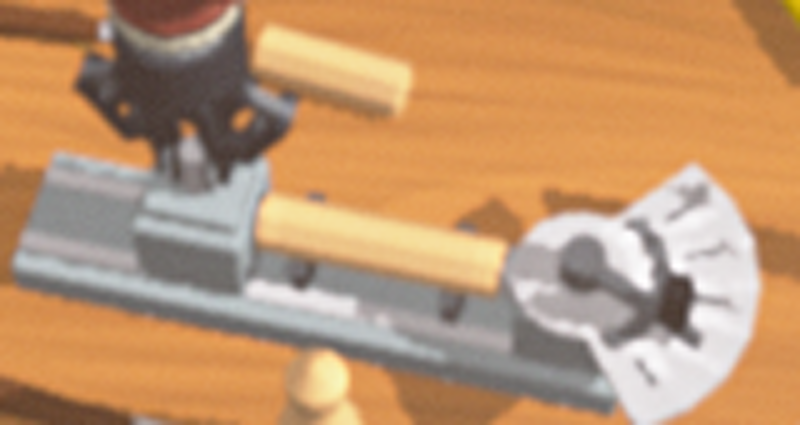

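The blank sits snug between both points (255-510 px) and the post has come to the expected place (joint about 0.071). The force is rising, so one firmer push should seat it.

>>> step_arm(
  targets=[
    {"x": 0, "y": -0.1, "z": 0, "turn": 0},
    {"x": 0, "y": -0.2, "z": 0, "turn": 0},
    {"x": 0, "y": -0.25, "z": 0, "turn": 0},
    {"x": 0, "y": -0.3, "z": 0, "turn": 0},
    {"x": 0, "y": -0.3, "z": 0, "turn": 0},
    {"x": 0, "y": -0.3, "z": 0, "turn": 0},
    {"x": 0, "y": -0.3, "z": 0, "turn": 0},
    {"x": 0, "y": -0.3, "z": 0, "turn": 0},
    {"x": 0, "y": -0.3, "z": 0, "turn": 0},
    {"x": 0, "y": -0.3, "z": 0, "turn": 0},
  ],
)

```text
clock: 22.17
tcp_pos: [0.5803, -0.1068, 0.1398]
tool_rot: [[0.992, -0.127, -0.001], [-0.127, -0.992, -0.008], [-0.0, 0.009, -1.0]]
force: [-4.8, -17.3, 3.6]
width: 0.0186
finger_force: 40.1
```

>>> step_arm(
  targets=[
    {"x": 0, "y": -0.1, "z": 0, "turn": 0},
    {"x": 0, "y": -0.2, "z": 0, "turn": 0},
    {"x": 0, "y": -0.3, "z": 0, "turn": 0},
    {"x": 0, "y": -0.3, "z": 0, "turn": 0},
    {"x": 0, "y": -0.3, "z": 0, "turn": 0},
    {"x": 0, "y": -0.3, "z": 0, "turn": 0},
    {"x": 0, "y": -0.3, "z": 0, "turn": 0},
    {"x": 0, "y": -0.3, "z": 0, "turn": 0},
    {"x": 0, "y": -0.3, "z": 0, "turn": 0},
    {"x": 0, "y": -0.3, "z": 0, "turn": 0},
  ],
)

```text
clock: 23.0
tcp_pos: [0.5804, -0.1063, 0.1398]
tool_rot: [[0.992, -0.128, -0.002], [-0.128, -0.992, -0.013], [-0.0, 0.013, -1.0]]
force: [-6.2, -25.3, 2.9]
width: 0.0185
finger_force: 40.8
```

Seated with 25 N against the stop. I'll ease off, release, lift, and go to the lever.

>>> step_arm(
  targets=[
    {"x": 0, "y": 0.2, "z": 0, "turn": 0},
    {"x": 0, "y": 0.4, "z": 0, "turn": 0},
    {"x": 0, "y": 0.4, "z": 0, "turn": 0},
    {"x": 0, "y": 0.4, "z": 0, "turn": 0},
    {"x": 0, "y": 0.4, "z": 0, "turn": 0},
    {"x": 0, "y": 0.4, "z": 0, "turn": 0},
    {"x": 0, "y": 0.4, "z": 0, "turn": 0},
    {"x": 0, "y": 0.4, "z": 0, "turn": 0},
    {"x": 0, "y": 0.4, "z": 0, "turn": 0},
    {"x": 0, "y": 0.4, "z": 0, "turn": 0},
  ],
)

```text
clock: 23.83
tcp_pos: [0.5803, -0.1068, 0.1398]
tool_rot: [[0.992, -0.127, -0.001], [-0.127, -0.992, -0.006], [-0.0, 0.006, -1.0]]
force: [-5.0, -13.4, 4.3]
width: 0.019
finger_force: 40.1
```

>>> step_arm(
  targets=[
    {"x": 0, "y": 0, "z": 0, "turn": 0},
    {"x": 0, "y": 0, "z": 0, "turn": 0},
    {"x": 0, "y": 0, "z": 0, "turn": 0},
    {"x": 0, "y": 0, "z": 0, "turn": 0},
    {"x": 0, "y": 0, "z": 0, "turn": 0},
    {"x": 0, "y": 0, "z": -2, "turn": 0},
    {"x": 0, "y": 0, "z": -5, "turn": 0},
    {"x": 0, "y": 0, "z": -8, "turn": 0},
    {"x": 0, "y": 0, "z": -8, "turn": 0},
    {"x": 0, "y": 0, "z": -8, "turn": 0},
  ],
  claw=-0.3,
)

```text
clock: 24.67
tcp_pos: [0.5822, -0.104, 0.2225]
tool_rot: [[0.992, -0.127, 0.005], [-0.127, -0.992, -0.001], [0.006, 0.001, -1.0]]
force: [-0.2, -0.3, -0.6]
width: 0.0554
finger_force: 0.0
```

```bash
python3 - <<'E'
from h import *
a=-.42;P=fw(-.065*np.sin(a),.125+.065*np.cos(a),.22);print(P)
go(P,FH+90+np.degrees(a))
E
```

```text
[0.64265991 0.18534531 0.22      ]
shift [  2.33 -29.47   0.25] turn -66.0 | tcp [ 0.5822 -0.104   0.2225] head -7.3 F [-0.2 -0.3 -0.6] w 0.0554 t 24.67
```

>>> step_arm(
  targets=[
    {"x": 0.3, "y": -4, "z": 0, "turn": -7},
    {"x": 0.6, "y": -8, "z": 0, "turn": -14},
    {"x": 0.9, "y": -12, "z": 0, "turn": -21},
    {"x": 1.2, "y": -16, "z": 0, "turn": -28},
    {"x": 1.6, "y": -20, "z": 0, "turn": -35},
    {"x": 1.9, "y": -24, "z": 0, "turn": -42},
    {"x": 2.2, "y": -28, "z": 0, "turn": -49},
    {"x": 2.3, "y": -29.5, "z": 0, "turn": -56},
    {"x": 2.3, "y": -29.5, "z": 0, "turn": -63},
    {"x": 2.3, "y": -29.5, "z": 0, "turn": -66},
  ],
)

```text
clock: 25.5
tcp_pos: [0.64, 0.1876, 0.217]
tool_rot: [[0.513, 0.859, -0.003], [0.859, -0.513, -0.0], [-0.002, -0.003, -1.0]]
force: [0.4, -0.3, 0.9]
width: 0.0557
finger_force: 0.0
```

>>> step_arm(
  targets=[
    {"x": 0, "y": 0, "z": 0, "turn": 0},
    {"x": 0, "y": 0, "z": 0, "turn": 0},
    {"x": 0, "y": 0, "z": 0, "turn": 0},
    {"x": 0, "y": 0, "z": 0, "turn": 0},
    {"x": 0, "y": 0, "z": 0, "turn": 0},
    {"x": 0, "y": 0, "z": 0, "turn": 0},
    {"x": 0, "y": 0, "z": 0, "turn": 0},
    {"x": 0, "y": 0, "z": 0, "turn": 0},
    {"x": 0, "y": 0, "z": 0, "turn": 0},
    {"x": 0, "y": 0, "z": 0, "turn": 0},
  ],
)

```text
clock: 26.33
tcp_pos: [0.641, 0.1857, 0.2196]
tool_rot: [[0.52, 0.854, 0.0], [0.854, -0.52, 0.0], [0.0, 0.0, -1.0]]
force: [-0.8, -0.4, -0.2]
width: 0.0554
finger_force: 0.0
```

```bash
python3 - <<'E'
from h import *
a=-.42;P=fw(-.065*np.sin(a),.125+.065*np.cos(a),.143)
go(P,FH+90+np.degrees(a))
im=grab('scene')
cv2.imwrite('pics/c6.png',cv2.resize(im[160:260,285:405],None,fx=5,fy=5,interpolation=2)[:,:,::-1])
E
```

```text
shift [0.05 0.16 7.66] turn 0.0 | tcp [0.641  0.1857 0.2196] head 58.7 F [-0.8 -0.4 -0.2] w 0.0554 t 26.33
```

View pics/c6.png

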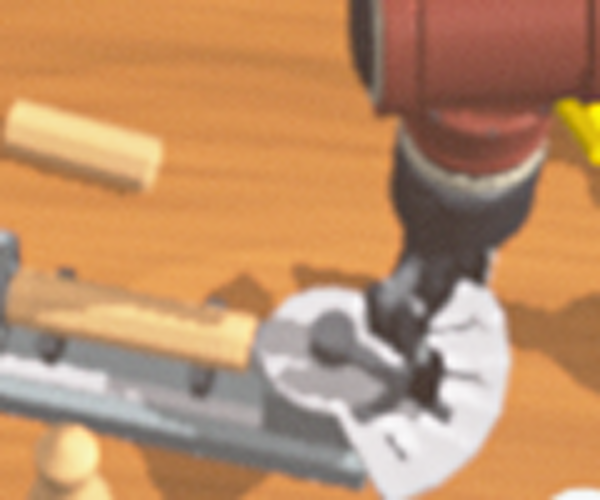

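The fingers hover over the knob (crop 425,370), and the blank is mounted. I'll go down and grip the knob lightly.

>>> step_arm(
  targets=[
    {"x": 0.05, "y": 0.1, "z": 2, "turn": 0},
    {"x": 0.05, "y": 0.1, "z": 4, "turn": 0},
    {"x": 0.05, "y": 0.1, "z": 6, "turn": 0},
    {"x": 0.05, "y": 0.1, "z": 7, "turn": 0},
    {"x": 0.05, "y": 0.1, "z": 7.6, "turn": 0},
    {"x": 0.05, "y": 0.1, "z": 7.6, "turn": 0},
    {"x": 0.05, "y": 0.1, "z": 7.6, "turn": 0},
    {"x": 0.05, "y": 0.1, "z": 7.6, "turn": 0},
    {"x": 0.05, "y": 0.1, "z": 7.6, "turn": 0},
    {"x": 0.05, "y": 0.1, "z": 7.6, "turn": 0},
  ],
)

```text
clock: 27.22
tcp_pos: [0.6428, 0.1858, 0.145]
tool_rot: [[0.519, 0.855, 0.002], [0.855, -0.519, 0.0], [0.001, 0.002, -1.0]]
force: [0.5, -0.0, -0.2]
width: 0.0553
finger_force: 0.0
```

>>> step_arm(
  targets=[
    {"x": 0, "y": 0, "z": 0, "turn": 0},
    {"x": 0, "y": 0, "z": 0, "turn": 0},
    {"x": 0, "y": 0, "z": 0, "turn": 0},
    {"x": 0, "y": 0, "z": 0, "turn": 0},
    {"x": 0, "y": 0, "z": 0, "turn": 0},
    {"x": 0, "y": 0, "z": 0, "turn": 0},
    {"x": 0, "y": 0, "z": 0, "turn": 0},
    {"x": 0, "y": 0, "z": 0, "turn": 0},
    {"x": 0, "y": 0, "z": 0, "turn": 0},
    {"x": 0, "y": 0, "z": 0, "turn": 0},
  ],
  claw=1,
  force=25,
)

```text
clock: 28.05
tcp_pos: [0.6424, 0.1855, 0.1439]
tool_rot: [[0.519, 0.854, 0.001], [0.854, -0.519, -0.0], [0.0, 0.001, -1.0]]
force: [1.0, -1.0, 1.4]
width: 0.0192
finger_force: 25.8
```

```bash
python3 - <<'E'
from h import *
for a in np.linspace(-.42,.84,11):
    P=fw(-.065*np.sin(a),.125+.065*np.cos(a),.143);print(round(a,2),end=' ')
    go(P,FH+90+np.degrees(a))
E
```

```text
-0.42 shift [-0.    0.03  0.09] turn 0.0 | tcp [0.6424 0.1855 0.1439] head 58.7 F [ 1.  -1.   1.4] w 0.0192 t 28.05
-0.29 shift [-0.05 -0.78  0.09] turn -7.2 | tcp [0.6424 0.1855 0.1439] head 58.7 F [ 1.  -1.   1.4] w 0.0192 t 28.05
-0.17 shift [-0.21 -1.59  0.08] turn -14.4 | tcp [0.6424 0.1855 0.1439] head 58.7 F [ 1.  -1.   1.4] w 0.0192 t 28.05
-0.04 shift [-0.46 -2.36  0.08] turn -21.6 | tcp [0.6424 0.1855 0.1439] head 58.7 F [ 1.  -1.   1.4] w 0.0192 t 28.05
0.08 shift [-0.81 -3.1   0.08] turn -28.9 | tcp [0.6424 0.1855 0.1439] head 58.7 F [ 1.  -1.   1.4] w 0.0192 t 28.05
0.21 shift [-1.25 -3.8   0.08] turn -36.1 | tcp [0.6424 0.1855 0.1439] head 58.7 F [ 1.  -1.   1.4] w 0.0192 t 28.05
0.34 shift [-1.77 -4.42  0.08] turn -43.3 | tcp [0.6424 0.1855 0.1439] head 58.7 F [ 1.  -1.   1.4] w 0.0192 t 28.05
0.46 shift [-2.37 -4.98  0.08] turn -50.5 | tcp [0.6424 0.1855 0.1439] head 58.7 F [ 1.  -1.   1.4] w 0.0192 t 28.05
0.59 shift [-3.03 -5.46  0.08] turn -57.7 | tcp [0.6424 0.1855 0.1439] head 58.7 F [ 1.  -1.   1.4] w 0.0192 t 28.05
0.71 shift [-3.75 -5.86  0.08] turn -65.0 | tcp [0.6424 0.1855 0.1439] head 58.7 F [ 1.  -1.   1.4] w 0.0192 t 28.05
0.84 shift [-4.51 -6.16  0.08] turn -72.2 | tcp [0.6424 0.1855 0.1439] head 58.7 F [ 1.  -1.   1.4] w 0.0192 t 28.05
```

>>> step_arm(
  targets=[
    {"x": 0, "y": -0.4, "z": 0, "turn": -3.6},
    {"x": -0.05, "y": -0.8, "z": 0, "turn": -7.2},
    {"x": -0.12, "y": -1.2, "z": 0, "turn": -10.8},
    {"x": -0.2, "y": -1.6, "z": 0, "turn": -14.4},
    {"x": -0.33, "y": -2.0, "z": 0, "turn": -18},
    {"x": -0.46, "y": -2.37, "z": 0, "turn": -21.6},
    {"x": -0.63, "y": -2.74, "z": 0, "turn": -25.3},
    {"x": -0.81, "y": -3.1, "z": 0, "turn": -28.9},
    {"x": -1.02, "y": -3.45, "z": 0, "turn": -32.5},
    {"x": -1.25, "y": -3.8, "z": 0, "turn": -36.1},
  ],
)

```text
clock: 28.88
tcp_pos: [0.6049, 0.1945, 0.1439]
tool_rot: [[-0.087, 0.996, 0.005], [0.996, 0.087, 0.0], [-0.0, 0.005, -1.0]]
force: [7.1, -0.6, -1.3]
width: 0.0191
finger_force: 25.8
```

>>> step_arm(
  targets=[
    {"x": 0, "y": -0.4, "z": 0, "turn": -3.6},
    {"x": -0.05, "y": -0.8, "z": 0, "turn": -7.2},
    {"x": -0.12, "y": -1.2, "z": 0, "turn": -10.8},
    {"x": -0.2, "y": -1.6, "z": 0, "turn": -14.4},
    {"x": -0.33, "y": -2.0, "z": 0, "turn": -18},
    {"x": -0.46, "y": -2.37, "z": 0, "turn": -21.6},
    {"x": -0.63, "y": -2.74, "z": 0, "turn": -25.3},
    {"x": -0.81, "y": -3.1, "z": 0, "turn": -28.9},
    {"x": -1.02, "y": -3.45, "z": 0, "turn": -32.5},
    {"x": -1.25, "y": -3.8, "z": 0, "turn": -36.1},
  ],
)

```text
clock: 29.72
tcp_pos: [0.5668, 0.1797, 0.1439]
tool_rot: [[-0.658, 0.753, 0.002], [0.753, 0.658, 0.001], [-0.0, 0.003, -1.0]]
force: [3.5, 1.6, 0.9]
width: 0.0192
finger_force: 25.9
```

>>> step_arm(
  targets=[
    {"x": 0, "y": 0, "z": 0, "turn": 0},
    {"x": 0, "y": 0, "z": 0, "turn": 0},
    {"x": 0, "y": 0, "z": 0, "turn": 0},
    {"x": 0, "y": 0, "z": 0, "turn": 0},
    {"x": 0, "y": 0, "z": 0, "turn": 0},
    {"x": 0, "y": 0, "z": 0, "turn": 0},
    {"x": 0, "y": 0, "z": 0, "turn": 0},
    {"x": 0, "y": 0, "z": 0, "turn": 0},
    {"x": 0, "y": 0, "z": 0, "turn": 0},
    {"x": 0, "y": 0, "z": 0, "turn": 0},
  ],
)

```text
clock: 30.55
tcp_pos: [0.5659, 0.1791, 0.1438]
tool_rot: [[-0.654, 0.756, -0.002], [0.756, 0.654, -0.0], [0.001, -0.001, -1.0]]
force: [-3.9, -0.5, 5.8]
width: 0.0189
finger_force: 26.4
```

```bash
python3 - <<'E'
from h import *
a=.84
P=fw(-.065*np.sin(a),.125+.065*np.cos(a),.143);go(P,FH+90+np.degrees(a))
E
```

```text
shift [-0.04  0.02  0.08] turn -0.0 | tcp [0.5659 0.1791 0.1438] head 130.9 F [-3.9 -0.5  5.8] w 0.0189 t 30.55
```

Force at the knob is small, so the lever should be in its notch. I'll release, lift, move clear and look.

>>> step_arm(
  targets=[
    {"x": 0, "y": 0, "z": 0, "turn": 0},
    {"x": 0, "y": 0, "z": 0, "turn": 0},
    {"x": 0, "y": 0, "z": 0, "turn": 0},
    {"x": 0, "y": 0, "z": 0, "turn": 0},
    {"x": 0, "y": 0, "z": 0, "turn": 0},
    {"x": 0, "y": 0, "z": -3, "turn": 0},
    {"x": 0, "y": 0, "z": -7, "turn": 0},
    {"x": 0, "y": 0, "z": -11, "turn": 0},
    {"x": 0, "y": 0, "z": -15, "turn": 0},
    {"x": 0, "y": 0, "z": -18, "turn": 0},
  ],
  claw=-0.3,
)

```text
clock: 31.38
tcp_pos: [0.5668, 0.1792, 0.3277]
tool_rot: [[-0.655, 0.756, 0.004], [0.756, 0.655, 0.001], [-0.002, 0.004, -1.0]]
force: [0.9, 0.2, 0.1]
width: 0.0555
finger_force: 0.0
```

>>> step_arm(
  targets=[
    {"x": 4, "y": -4, "z": 0, "turn": 0},
    {"x": 8, "y": -8, "z": 0, "turn": 0},
    {"x": 20, "y": -10, "z": 0, "turn": 0},
    {"x": 20, "y": -10, "z": 0, "turn": 0},
    {"x": 20, "y": -10, "z": 0, "turn": 0},
    {"x": 20, "y": -10, "z": 0, "turn": 0},
    {"x": 20, "y": -10, "z": 0, "turn": 0},
    {"x": 20, "y": -10, "z": 0, "turn": 0},
    {"x": 20, "y": -10, "z": 0, "turn": 0},
    {"x": 20, "y": -10, "z": 0, "turn": 0},
  ],
)

```text
clock: 32.22
tcp_pos: [0.3606, 0.2642, 0.3234]
tool_rot: [[-0.654, 0.757, -0.0], [0.757, 0.654, -0.0], [-0.0, -0.0, -1.0]]
force: [1.0, -0.5, -0.7]
width: 0.0558
finger_force: 0.0
```

```bash
python3 - <<'E'
from h import *
a=grab('scene');b=grab('top')
u=cv2.resize(a[165:265,225:395],None,fx=4,fy=4,interpolation=2);v=cv2.resize(b[120:220,230:400],None,fx=4,fy=4,interpolation=2)
w=np.vstack([u,v])[:,:,::-1];cv2.imwrite('pics/c7.png',cv2.resize(w,None,fx=.75,fy=.75))
go([.5,.2,.3])
E
```

```text
shift [-13.96   6.36   2.33] turn 0 | tcp [0.3606 0.2641 0.3233] head 130.8 F [-0.8 -0.2  0.1] w 0.0555 t 32.32
```

View pics/c7.png

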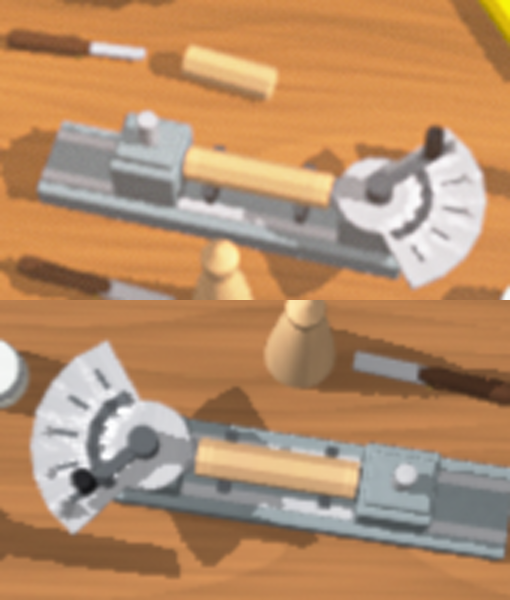

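```bash
python3 - <<'E'
from h import *
c,s=np.cos(FX[2]),np.sin(FX[2]);M=np.array([[c,-s],[s,c]])
b=grab('top')
f=lambda u,v:[230+(u/3.0),120+(v-300)/3.0]
for nm,p,z in(('knob',f(84,480),.15),('post',f(406,473),.144),('end+',f(197,459),.085),('end-',f(358,478),.085)):
    l=(onz('top',[p],z)[0,:2]-FX[:2])@M;print(nm,l.round(4),np.arctan2(-l[0],l[1]-.125).round(3))
cv2.imwrite('pics/c8.png',np.hstack([cv2.resize(b[125:205,230:310],(560,560),interpolation=2)])[:,:,::-1])
E
```

```text
knob [-0.0521  0.1638] 0.931
post [-0.0015 -0.1142] 3.135
end+ [-0.0066  0.0743] 3.012
end- [-0.0013 -0.0764] 3.135
```

View pics/c8.png

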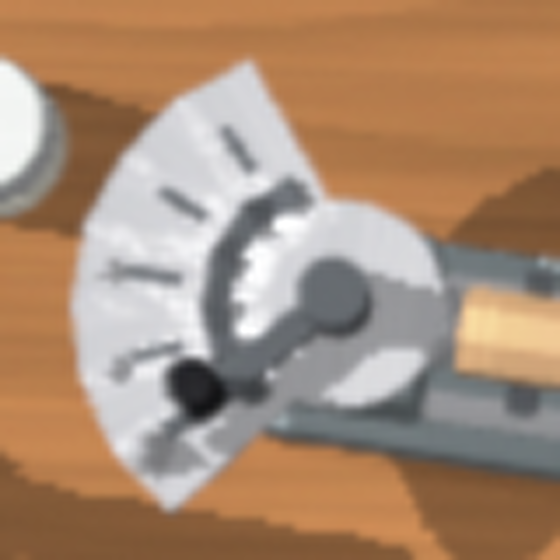

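```bash
python3 - <<'E'
from h import *
b=grab('top');a_=grab('scene')
for n,im in(('top',b),('scene',a_)):
    for a in(.42,.75,.84,.93):
        print(n,a,'knob top',proj(n,[fw(-.065*np.sin(a),.125+.065*np.cos(a),.15)]).round(1).tolist(),'mark cone tip',proj(n,[fw(-.095*np.sin(a),.125+.095*np.cos(a),.108)]).round(1).tolist())
    m=cv2.inRange(im,(0,0,0),(45,45,45));k,l,st,ce=cv2.connectedComponentsWithStats(m)
    p=proj(n,[fw(-.048,.168,.14)])[0]
    for i in range(1,k):
        if np.hypot(*(ce[i]-p))<12: print('dark',ce[i].round(1),st[i])
    print('pivot',proj(n,[fw(0,.125,.108)]).round(1))
E
```

```text
top 0.42 knob top [[252.0, 169.3]] mark cone tip [[243.8, 175.2]]
top 0.75 knob top [[255.2, 176.6]] mark cone tip [[248.3, 185.5]]
top 0.84 knob top [[256.5, 178.4]] mark cone tip [[250.1, 188.0]]
top 0.93 knob top [[258.0, 180.0]] mark cone tip [[252.2, 190.3]]
dark [258.3 180.3] [255 177   7   7  31]
pivot [[277.4 166.3]]
scene 0.42 knob top [[374.1, 216.8]] mark cone tip [[382.6, 222.4]]
scene 0.75 knob top [[371.3, 211.0]] mark cone tip [[378.4, 214.0]]
scene 0.84 knob top [[370.1, 209.5]] mark cone tip [[376.8, 212.0]]
scene 0.93 knob top [[368.9, 208.2]] mark cone tip [[375.0, 210.1]]
pivot [[351.6 227.4]]
```

```bash
python3 - <<'E'
from h import *
im=cv2.imread('pics/t0.png');m=cv2.inRange(im,(0,0,0),(45,45,45));k,l,st,ce=cv2.connectedComponentsWithStats(m)
p0=proj('top',[fw(.0265,.1844,.14)])[0]
for i in range(1,k):
    if np.hypot(*(ce[i]-p0))<12: print('start dark',ce[i].round(1),st[i])
for a in(-.42,.84,.93):
    print(a,[proj('top',[fw(-.065*np.sin(a),.125+.065*np.cos(a),z)]).round(1)[0].tolist() for z in(.15,.13,.108)],'cone',proj('top',[fw(-.095*np.sin(a),.125+.095*np.cos(a),.097)]).round(1)[0])
E
```

```text
start dark [256.9 152.6] [254 149   7   8  38]
-0.42 [[255.5, 149.9], [256.6, 151.8], [257.7, 153.7]] cone [249.4 148.9]
0.84 [[256.5, 178.4], [257.6, 179.7], [258.8, 181.1]] cone [250.8 188.6]
0.93 [[258.0, 180.0], [259.0, 181.3], [260.2, 182.7]] cone [252.8 190.9]
```

The knob blob, judged as at the start (effective height about 0.124), matches 0.84 rad within 0.02. The post is at y = -0.114, and the blank's ends at +0.074 and -0.076. All is in place, so I'm handing it in.

```bash
python3 -c "
from rig import *
print(close_job())"
```

```text
the job is handed in; nothing more can be done
None
```

The blank is gripped between both steel points and the lever is in the notch marked by the tall stud (0.84). The job was handed in at about 32 s with the arm clear; no verdict came back.

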